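# Lock the quarter-turn bottle holder into the rail and load it

### The arm

A 7-joint arm with a two-finger parallel gripper is mounted at the origin on a cart in front of the work surface, level with it; the furniture and walls round the work are solid. World frame = base frame: x ahead of the robot, y to its left, z up, the work surface at z = 0. Lengths are in m, angles in rad, forces in N, time in s.
With the tool pointing down it reaches from about 0.425 to 0.925 m from the base axis. Payload 6.8 kg.
Tool frame: the origin (TCP) lies between the finger pads; the fingertips stand 22 mm ahead of it and the grasp point (between the pads) lies 3 mm ahead of it; z points along the fingers, y is the line along which they close (so a half turn about z gives the same grasp; the last joint's range is limited). The gripper opens to 85 mm and grips with 20 to 120 N. Pads are 22 mm wide; open, the fingers measure 114 mm over their backs; the gripper's body (76 mm by 85 mm) begins 54 mm behind the grasp point. The pads swing forward as they close: fully open they stand 13 mm farther back than shut.
Start: joints at [1.156, 0.477, 0.022, 1.555, -0.011, 1.109, -0.083], TCP at [0.204, -0.643, 0.253] pointing down, gripper open.
Joint ranges: [-2.96, 2.96], [-0.34, 2.1], [-1.41, 1.46], [0.24, 2.44], [-1.37, 4.51], [0.17, 1.92], [-2.96, 2.96]. Speed limits (rad/s): [2.39, 2.39, 3.14, 3.14, 3.14, 3.14, 3.14].

### API

Orientations are given as a unit quaternion [w, x, y, z].
In Python, from station import bot gives the robot as it stands.
- The arm moves only by the tool servo_tool, never from a script. Its argument "motion" is a list that holds one entry, the list of rows, each a list of 5 numbers: the opening, from 0 (shut) to 1 (fully open), then the shift along the world's x, y, z each as a share of 0.04 m, from -1 to 1, then the turn about the world's z as a share of 0.12 rad, from -1 to 1. A call has 1 to 20 rows; each row shifts and turns the commanded pose from where the row before left it; what a row does not reach is not made up. A row lasts 1/10 s, in which the tool goes at most 50 mm and 8.59 degrees, less where a joint would pass 70% of its speed; a pose out of reach is approached as far as the arm can. A call with a number of a shift or a turn outside -1 to 1 is refused whole. A call with a gripper value outside its range is refused whole. The fingers move at their own pace and stop on an object; "newtons" is the grip in N (left out, the last holds). Time passes only in rows, so rows that do not move let the fingers close. It gives the time, the measured TCP pose, the force, the opening and the grip force at its end, in the units of the state.
- bot.get_obs(): the state, without advancing time (a new reading comes with each control period).
- bot.read_camera(name): name is "scene" or "top"; returns (picture, depth): 400x640x3 uint8, red, green, blue; 400x640 float32, m along the optical axis (not along the pixel's ray), 0 where there is no reading.
- bot.get_calibration(name): a dict with "fovy" (degrees; the focal length in pixels is half the picture's height over the tangent of half this angle, whatever the lens; pixels are square), "cx", "cy" (the principal point, pixels), "view" (4x4, takes a point from world to camera coordinates). Camera axes: x right, y down, z forward; pixel columns grow to the right and rows downward; lengths in m; the calibration is good to about 2 mm. A picture is of the moment at which its call begins. get_calibration takes no time and is no camera call.
- bot.hand_in(): hands the job in; it is judged then, once.
The state is a dict: "t": time; "q": joint angles; "joint_vel": joint speeds; "joint_torque": joint torques, N m; "eef_pos": TCP position; "tool_rot": TCP orientation; "contact_force": force on the tool from outside, world axes, zero at the start; "torque": the same for the moment, N m; "gripper_width": opening from 0.0 (shut) to 1.0 (fully open); "grasp_force": force on a finger pad.
Only numpy, scipy, OpenCV 4.12 (cv2) and the standard library are available. Lean on these libraries where they do the work, as an engineer would, in place of code of your own. Each camera call takes 0.05 s, during which the arm holds its last target. There are 200 camera calls.

### The job

Mount the loose blue bottle holder on the slotted rail: drop its foot into the slot and twist it a quarter turn, so that the foot locks squarely across under the lips and the holder sits flat on the rail, entirely within the green stretch. Then stand the yellow-capped bottle in the holder and let go. Leave the loose red- and green-capped bottles where they stand.

Things in the scene. Friction and masses are not known exactly. Their poses are not given: they have to be found in the camera images.
- rail: Aluminium T-slot rail fixed to the worktop, 100 wide (x), 320 long (y), 30 high, with end caps and mounting tabs to y = +-190. Origin: centre of its underside. A slot open at the top runs along its y in the middle: 25 wide, 31 at the mouth (3 mm lead-in); lips 8 thick; below them a cavity 76 wide, 16 high.
- rail_spot (a point): Centre of the stretch painted green (84 long), at rail y = -70, on the slot's middle line, level with the rail's top face (30 above the worktop). Axes as the rail's: x across, y along the slot.
- example_spot (a point): On the slot's middle line at the rail's top face, rail y = +85: here a second, identical blue holder with a green-capped bottle is locked for good, an example of the wanted result (holder's top 30, bottle's top 72 above this point).
- holder: Loose blue holder standing on its foot on the worktop. Origin: centre of the foot's underside; z up. Steel foot: bar 60 long (x), 20 wide (y), 10 high. Stem 18 diameter, z 10 to 21. Square body 54 x 54 (sides along x and y), z 21 to 51. White bars on its +x and -x faces show the foot's direction. About 150 g. Its x must lie along the slot to enter; seated, the origin is 21 below the rail's top.
- holder_hole (a point): Centre of the floor of the round hole in the holder's top (43 diameter, 20 deep), at holder z = 31; axes as the holder's. In the slot the holder turns freely either way, with no stop or detent, its foot 3 clear below the lips; locked, its x lies across the rail. A half turn of the holder makes no difference.
- washer_front (a point): Middle of the lower front edge of the plate washer, a fixed bench instrument to keep clear of: it reaches 160 to either side (along world y) and 390 back (+x) from here; up to 150 high in its front half, 170 behind. It stands beside the holder, the bottles and the rail, so carry things round its front or well above it.
- yellow_bottle: Round brown bottle with yellow cap, standing upright; body 34 diameter to 56 high, cap 26 diameter to 70 high; about 50 g. Origin: centre of its underside.
- green_bottle: Loose bottle with green cap, 30 diameter (body to 50 high), 62 high; bystander. Origin: centre of its underside.
- red_bottle: Loose bottle with red cap, 30 diameter (body to 50 high), 62 high; bystander. Origin: centre of its underside.
Things that resemble listed ones, but are neither listed nor needed, are in the scene too. Leave any purple look-alike of the yellow_bottle alone.

How it is judged:
On the way, in this order (a step that is already met when the one before it is completed fails the run):
1. the holder's foot is down in the slot, lying along it (z of holder in the frame of rail_spot below -0.0175 m and x of holder in the frame of rail_spot between -0.008 and 0.008 m and angle between holder's own z axis and vertical below 0.1 rad and angle between the x axis of holder and the y axis of rail_spot, either way round below 0.2 rad), for 0.1 s.
2. the holder is turned so that its foot lies across the slot under the lips, within the green stretch (z of holder in the frame of rail_spot below -0.0175 m and x of holder in the frame of rail_spot between -0.008 and 0.008 m and angle between holder's own z axis and vertical below 0.1 rad and y of holder in the frame of rail_spot between -0.018 and 0.018 m and angle between the x axis of holder and the x axis of rail_spot, either way round below 0.26 rad), for 0.2 s.
3. the yellow-capped bottle stands in the locked holder (all of step 2 and z of yellow_bottle in the frame of holder between 0.027 and 0.035 m and horizontal distance between yellow_bottle and holder below 0.009 m and angle between yellow_bottle's own z axis and vertical below 0.15 rad), for 0.2 s.
At the end, for the whole second after the job is handed in: Holder flat on the rail (3.5 mm, 0.1 rad), within 18 mm of the green stretch's centre along the rail and 8 mm across, foot within 0.26 rad of square across the slot; yellow-capped bottle upright (0.15 rad) in its hole, within 4 mm of the hole floor and 9 mm of its centre; both at rest (all of step 3 and linear speed of each of holder, yellow_bottle below 0.02 m/s); the robot touches nothing.
It fails at once if a loose red- or green-capped bottle is moved more than 25 mm or tipped over (distance of any of green_bottle, red_bottle from where it was at the start of the episode above 0.025 m or angle between any of green_bottle, red_bottle's own z axis and vertical above 0.5 rad).
It fails at once if the yellow-capped bottle is tipped over (angle between yellow_bottle's own z axis and vertical above 1 rad).
It also fails if it takes over 72 s, if anything falls off the work surface, if the arm or the gripper's body presses on something with over 40 N, if the wrist force passes 120 N, or if a joint passes its speed limit or range.

## Working session

There is one attempt and no reset: what is moved stays moved. The work goes in short steps, Python scripts to look and compute and a tool call to move; the robot and the scene stay as the last step left them, time stands still between calls to the robot, and variables do not carry over. Pictures are saved under pics/ and viewed, at most 10 in all, crops included, and the job is handed in when it is done.

Besides the shell and the picture viewer there is one more tool, called after "Emit:" as name(argument=value, ...), one argument or row to a line, values as JSON. servo_tool: Moves the arm, as the interface text tells. Shift numbers are shares of 0.04 m and turn numbers shares of 0.12 rad, none past 1 either way. Its arguments: {"type":"object","properties":{"motion":{"type":"array"},"newtons":{"type":"number"}},"required":["motion"]}

```bash
mkdir -p pics && ls && python3 - <<'E'
from station import bot
import cv2,numpy as np
for n in("scene","top"):
    im,d=bot.read_camera(n); c=bot.get_calibration(n)
    cv2.imwrite(f"pics/{n}0.png",im[...,::-1]); np.save(f"pics/{n}0.npy",d)
    print(n,c["fovy"],c["cx"],c["cy"],np.round(c["view"],3).tolist(), (d==0).mean())
o=bot.get_obs();print(o["t"],o["eef_pos"],o["tool_rot"],o["gripper_width"])
E
```

```text
pics
scene 44.79682957551664 323.7730943115436 207.20735660647324 [[-0.561, -0.828, 0.008, 0.306], [-0.627, 0.418, -0.658, 0.324], [0.541, -0.374, -0.753, 0.955], [0.0, 0.0, 0.0, 1.0]] 0.0040390625
top 47.38917383691354 317.3958630836745 200.56022176889118 [[-0.019, -1.0, -0.011, 0.076], [-0.993, 0.021, -0.12, 0.478], [0.12, 0.009, -0.993, 1.287], [0.0, 0.0, 0.0, 1.0]] 0.004015625
0.1 [ 0.20367499 -0.64303726  0.25241172] [-7.84752689e-04  9.88256889e-01  1.52799440e-01 -1.88700195e-04] 1.0004067099742373
```

View pics/scene0.png

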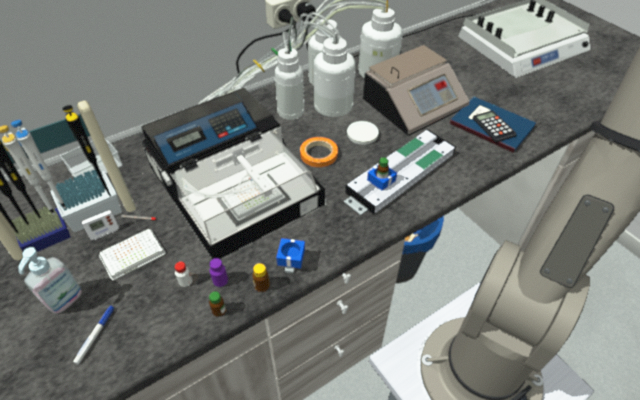

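View pics/top0.png

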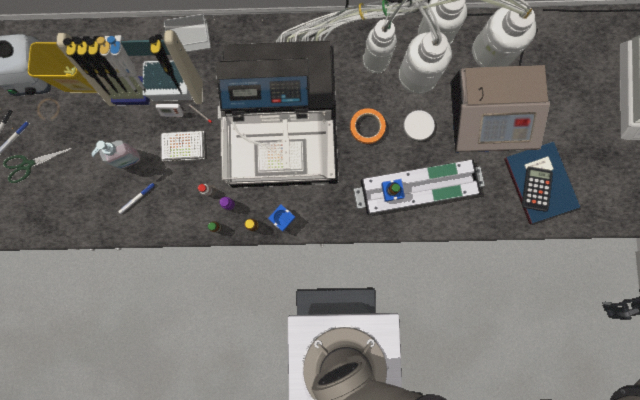

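The scene picture shows the holder at (291,253), the yellow cap at (260,272), purple look-alike (217,270), green (216,302), red (182,272), and the rail from (355,200) to (450,145) with the green stretch at its right end. In the top view these are holder (282,217), yellow (250,224), purple (227,202), green (213,226), red (203,188) and rail (360,195)-(482,175). The yellow-capped brown bottle is the one at (250,224) top / (260,272) scene; I'll confirm in an enlarged crop.

```bash
python3 - <<'E'
import cv2,numpy as np
t=cv2.imread("pics/top0.png");s=cv2.imread("pics/scene0.png")
def crop(im,x,y,w,h,k):
    c=cv2.resize(im[y:y+h,x:x+w],None,fx=k,fy=k,interpolation=cv2.INTER_CUBIC)
    for i in range(0,w,10): cv2.putText(c,str(x+i),(i*k,8),0,.28,(255,255,255),1);cv2.line(c,(i*k,8),(i*k,13),(255,255,255),1)
    for i in range(0,h,10): cv2.putText(c,str(y+i),(0,i*k+4),0,.28,(255,255,255),1)
    return c
a=crop(t,195,175,100,70,8);cv2.imwrite("pics/c1.png",a)
b=crop(t,350,150,140,70,5);cv2.imwrite("pics/c2a.png",b)
c=crop(s,200,225,120,100,5)
d=crop(s,340,125,120,90,6)
cv2.imwrite("pics/c3.png",c);cv2.imwrite("pics/c4.png",d)
E
```

```text
(no output)
```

View pics/c1.png

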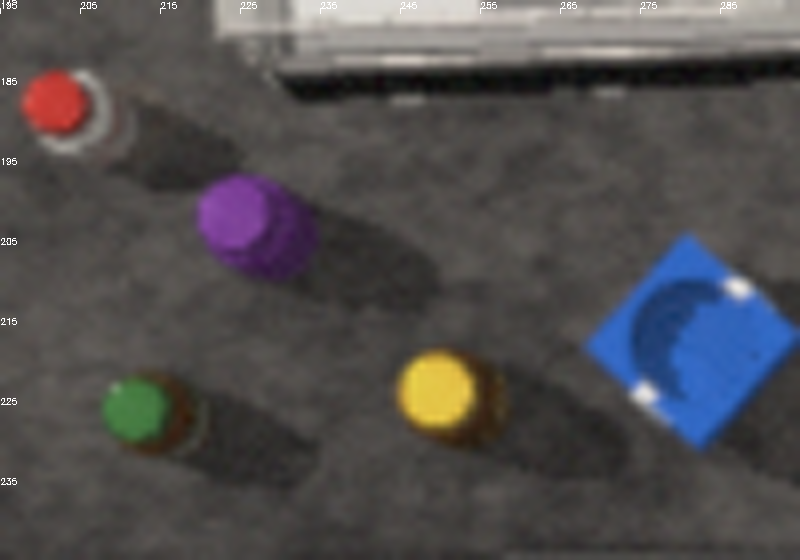

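View pics/c2a.png

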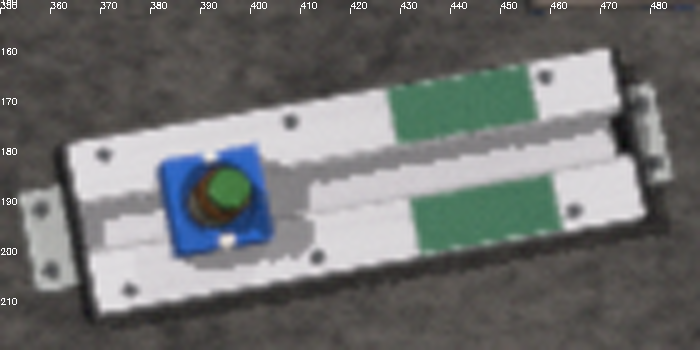

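View pics/c3.png

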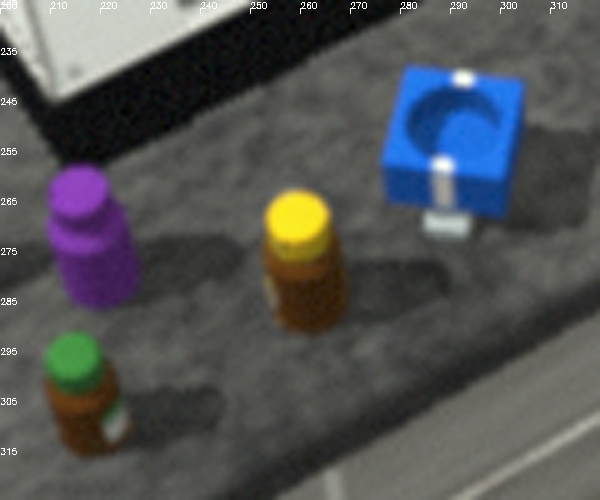

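View pics/c4.png

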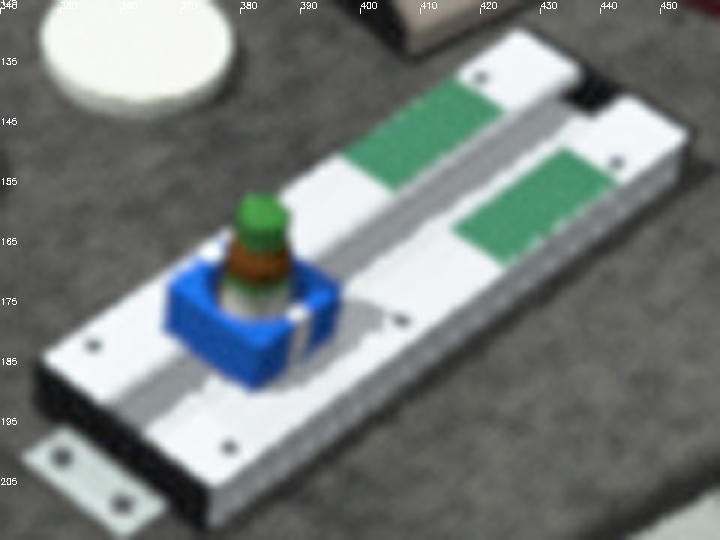

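The crops confirm: yellow-capped brown bottle at top (250,224)/scene (260,272); the purple one is a look-alike; the holder (282,217) has white bars toward (287,211) and (275,224); the green stretch spans (427,167)-(462,196) in the top view. Now measuring.

```bash
cat > h.py <<'E'
from station import bot
import cv2,numpy as np
def K(n):
    c=bot.get_calibration(n); return 200/np.tan(np.radians(c["fovy"]/2)),c["cx"],c["cy"],np.array(c["view"])
def rays(n,uv):
    f,cx,cy,V=K(n); uv=np.atleast_2d(uv).astype(float)
    d=np.c_[(uv[:,0]-cx)/f,(uv[:,1]-cy)/f,np.ones(len(uv))]@V[:3,:3]
    return -V[:3,:3].T@V[:3,3],d
def plane(n,uv,z):
    o,d=rays(n,uv); return o+d*((z-o[2])/d[:,2])[:,None]
def deproj(n,uv,dep):
    o,d=rays(n,uv); return o+d*np.asarray(dep)[:,None]
def tri(a,b):  # pixel in scene, top
    A=[];B=[]
    for n,p in(("scene",a),("top",b)):
        f,cx,cy,V=K(n); P=np.array([[f,0,cx],[0,f,cy],[0,0,1]])@V[:3]
        A+= [p[0]*P[2]-P[0],p[1]*P[2]-P[1]]
    A=np.array(A); X,r=np.linalg.lstsq(A[:,:3],-A[:,3],rcond=None)[:2]; return X
def mask(im,h0,h1,box,s=120,v=50):
    h=cv2.cvtColor(im,cv2.COLOR_RGB2HSV); m=cv2.inRange(h,(h0,s,v),(h1,255,255))
    o=np.zeros_like(m);x0,y0,x1,y1=box;o[y0:y1,x0:x1]=m[y0:y1,x0:x1];return o
def px(m): y,x=np.nonzero(m);return np.c_[x,y]
E
python3 - <<'E'
from h import *
np.set_printoptions(precision=4,suppress=True)
t=cv2.imread("pics/top0.png")[...,::-1].copy();s=cv2.imread("pics/scene0.png")[...,::-1].copy()
dt=np.load("pics/top0.npy");ds=np.load("pics/scene0.npy")
box={"top":{"holder":(100,130,(265,200,300,236)),"yellow":(20,32,(243,217,252,232)),"ex":(100,130,(375,175,410,205)),"green":(60,85,(420,155,470,205)),"gb":(50,75,(205,218,218,234)),"purple":(130,160,(215,192,240,215)),"red":(0,5,(197,180,208,196))},
"scene":{"holder":(100,130,(270,235,312,275)),"yellow":(20,32,(250,260,272,278)),"ex":(100,130,(360,155,400,195)),"green":(60,85,(395,135,450,180))}}
for n,im,d in(("top",t,dt),("scene",s,ds)):
    for k,(a,b,bx) in box[n].items():
        m=mask(im,a,b,bx,60 if k=="green" else 110); p=px(m); D=d[p[:,1],p[:,0]];ok=D>0
        W=deproj(n,p[ok],D[ok]); zt=np.percentile(W[:,2],90)
        T=W[W[:,2]>zt-.006] ; (c,wh,an)=cv2.minAreaRect((T[:,:2]*1000).astype(np.float32))
        print(n,k,len(p),"pix",p.mean(0),"ztop",zt,"med",np.median(T,0),"rect",np.round(c,1),np.round(wh,1),round(an,1))
# holder corners at plane .051 (top), pix corrected
C=np.array([[281.25,204.4],[295,217.3],[282.25,231.25],[268.1,218.1]])-.44
X=plane("top",C,.051);print("corners",X[:,:2],X.mean(0),[np.linalg.norm(X[i]-X[i-1]) for i in range(4)])
B=plane("top",np.array([[287.25,211],[275.4,224.4]])-.44,.051);print("bars",B,np.degrees(np.arctan2(*(B[0]-B[1])[[1,0]])))
# scene corners, crop 5x off(200,225): top-left, top-right, bl, br
print("tri holder corners")
S=np.array([[405,67],[524,80],[508,175],[384,160]])/5+[200,225]-.4
# scene TL/TR/BR/BL guess: try all cyclic pairings
for k in range(4):
    R=[tri(S[i],C[(i+k)%4]) for i in range(4)]; print(k,np.round(R,4).tolist())
# yellow cap centre
print("yellow tri",tri(np.array([298,213])/5+[200,225]-.4,np.array([437,389])/8+[195,175]-.44))
# green corners
G=np.array([[387,92],[530,65],[562,228],[418,255]])/5+[350,150]-.4
X=plane("top",G,.030);print("green",X,X.mean(0),[np.linalg.norm(X[i]-X[i-1]) for i in range(4)])
S=np.array([[343,153],[455,78],[616,182],[505,266]])/6+[340,125]-.42
R=np.array([tri(S[i],G[i]) for i in range(4)]);print("tri green",R,R.mean(0))
RE=np.array([[62,146],[612,48],[645,215],[98,318]])/5+[350,150]-.4
X=plane("top",RE,.030);print("rail",X,X.mean(0),[np.linalg.norm(X[i]-X[i-1]) for i in range(4)])
E
```

```text
top holder 383 pix [281.282  217.3603] ztop 0.054058734303302436 med [0.4313 0.17   0.0526] rect [431.6 169.6] [53.7 53.9] 47.7
top yellow 63 pix [248.2698 223.4286] ztop 0.07367451910893899 med [0.4128 0.2584 0.0714] rect [414.  260.5] [25.4 17.3] 1.1
top ex 244 pix [392.2582 190.0451] ztop 0.06427299894522598 med [ 0.504  -0.1485  0.0618] rect [ 502.5 -148. ] [53.2 53.6] 8.6
top green 584 pix [444.3099 181.3168] ztop 0.03522148891892853 med [ 0.5134 -0.3009  0.0322] rect [ 527.4 -299.8] [96.3 81.1] 8.6
top gb 35 pix [211.6857 225.8571] ztop 0.06798903617962707 med [0.4096 0.3648 0.0648] rect [409.3 362.6] [16.2 20.3] 40.1
top purple 137 pix [226.5401 202.7737] ztop 0.07344282328779275 med [0.4783 0.3277 0.0716] rect [478.7 328.1] [22.7 23.6] 1.7
top red 51 pix [201.5294 187.4314] ztop 0.0671117146859066 med [0.5206 0.3926 0.0641] rect [519.1 393.7] [21.  19.8] 0.2
scene holder 660 pix [290.4803 252.2758] ztop 0.05066291779802903 med [0.4267 0.171  0.0495] rect [428.1 170.9] [54.1 59.7] 47.5
scene yellow 167 pix [259.1377 269.8563] ztop 0.0701572338905491 med [0.4095 0.2597 0.0687] 
[... 1074 characters left out ...]
68 0.0669]
green [[ 0.5679 -0.2533  0.03  ]
 [ 0.5821 -0.337   0.03  ]
 [ 0.4862 -0.35    0.03  ]
 [ 0.4723 -0.2665  0.03  ]] [ 0.5271 -0.3017  0.03  ] [np.float64(0.09653463911839795), np.float64(0.08480055250854399), np.float64(0.0967164595646599), np.float64(0.08461566993337306)]
tri green [[ 0.5667 -0.2548  0.0295]
 [ 0.5831 -0.3399  0.0219]
 [ 0.4866 -0.3527  0.0228]
 [ 0.4711 -0.2685  0.0276]] [ 0.5269 -0.304   0.0255]
rail [[ 0.5402 -0.0639  0.03  ]
 [ 0.5911 -0.385   0.03  ]
 [ 0.4928 -0.3981  0.03  ]
 [ 0.4397 -0.0814  0.03  ]] [ 0.5159 -0.2321  0.03  ] [np.float64(0.10203703448097245), np.float64(0.3251260710396944), np.float64(0.09915867122048569), np.float64(0.32105487453671505)]
```

Measured: holder at about (0.431, 0.170), top 0.051, foot direction −42.3°. Yellow bottle (0.413, 0.258), cap 0.07. rail_spot (0.527, −0.302, 0.030), rail turned +9°. All of it fits the given sizes. Moving toward the holder on an arc that stays in reach.

Emit:
servo_tool(
  motion=[
    [[1,0.6,0.9,0,0.22],[1,0.6,0.9,0,0.22],[1,0.6,0.9,0,0.22],[1,0.6,0.9,0,0.22],[1,0.6,0.9,0,0.22],[1,0.6,0.9,0,0.22],[1,0.6,0.9,0,0.22],[1,0.6,0.9,0,0.22],[1,0.6,0.9,0,0.22],[1,0.6,0.9,0,0.22],[1,0,0.9,0,0.22],[1,0,0.9,0,0.22],[1,0,0.9,0,0.22],[1,0,0.9,0,0.22],[1,0,0.9,0,0.22],[1,0,0.9,0,0.22],[1,0,0.9,0,0.22],[1,0,0.9,0,0.22],[1,0,0.9,0,0.22],[1,0,0.9,0,0.22]],
  ],
  newtons=40,
)

```text
t: 2.1
eef_pos: [0.4434, 0.0778, 0.2532]
tool_rot: [0.0, 0.914, 0.406, -0.0]
contact_force: [0.9, -0.2, 0.1]
gripper_width: 1.001
grasp_force: 0.0
```

Emit:
servo_tool(
  motion=[
    [[1,-0.1,0.77,0,0],[1,-0.1,0.77,0,0],[1,-0.1,0.77,0,0],[1,0,0,-0.8,0],[1,0,0,-0.8,0],[1,0,0,-0.8,0],[1,0,0,-0.8,0],[1,0,0,-0.8,0],[1,0,0,-0.6,0],[1,0,0,-0.4,0],[1,0,0,-0.2,0],[1,0,0,0,0],[0.4,0,0,0,0],[0.4,0,0,0,0],[0.4,0,0,0,0],[0.4,0,0,0,0],[0.4,0,0,0,0],[0.4,0,0,0,0],[0.4,0,0,0,0]],
  ],
)

```text
t: 4.0
eef_pos: [0.4325, 0.1693, 0.0464]
tool_rot: [0.0, 0.914, 0.405, 0.001]
contact_force: [-0.3, -0.0, 6.4]
gripper_width: 0.626
grasp_force: 42.1
```

Emit:
servo_tool(
  motion=[
    [[0.4,0,0,0.4,0],[0.4,0,0,0.8,0],[0.4,0,0,0.9,0],[0.4,0,0,0.9,0],[0.4,0,0,0.9,0],[0.4,0.17,-0.84,0,-0.4],[0.4,0.17,-0.84,0,-0.4],[0.4,0.17,-0.84,0,-0.4],[0.4,0.17,-0.84,0,-0.4],[0.4,0.17,-0.84,0,-0.4],[0.4,0.17,-0.84,0,-0.4],[0.4,0.17,-0.84,0,-0.4],[0.4,0.17,-0.84,0,-0.4],[0.4,0.17,-0.84,0,-0.4],[0.4,0.17,-0.84,0,-0.4],[0.4,0.17,-0.84,0,-0.4],[0.4,0.17,-0.84,0,-0.4],[0.4,0.17,-0.84,0,-0.4],[0.4,0.17,-0.84,0,-0.4]],
  ],
)

```text
t: 5.9
eef_pos: [0.527, -0.3029, 0.2018]
tool_rot: [0.0, 0.997, 0.08, 0.0]
contact_force: [0.5, 0.4, -1.4]
gripper_width: 0.627
grasp_force: 43.1
```

Emit:
servo_tool(
  motion=[
    [[0.4,0,0,-0.8,0],[0.4,0,0,-0.8,0],[0.4,0,0,-0.4,0],[0.4,0,0,0,0],[0.4,0,0,0,0]],
  ],
)

```text
t: 6.4
eef_pos: [0.5276, -0.3014, 0.1222]
tool_rot: [0.0, 0.997, 0.081, 0.0]
contact_force: [0.6, 0.1, -0.5]
gripper_width: 0.626
grasp_force: 43.1
```

```bash
python3 - <<'E'
from h import *
o=bot.get_obs();print(o["eef_pos"],np.degrees(2*np.arctan2(o["tool_rot"][2],o["tool_rot"][1]))-90)
t,dt=bot.read_camera("top");s,ds=bot.read_camera("scene")
np.savez("pics/s1.npz",t=t,s=s,dt=dt,ds=ds)
a=cv2.resize(t[140:220,370:490],None,fx=5,fy=5,interpolation=2)[:,:,::-1]
b=cv2.resize(s[90:190,360:480],None,fx=5,fy=5,interpolation=2)[:300,:,::-1] if 0 else cv2.resize(s[100:190,370:470],None,fx=4,fy=4,interpolation=2)[...,::-1]
im=np.zeros((600,800,3),np.uint8); im[:300,:450]=cv2.resize(a,(450,300)); im[240:600,400:800]=b
cv2.imwrite("pics/v1.png",im)
E
```

```text
[ 0.52757257 -0.30143289  0.12221937] -80.65114088584376
```

View pics/v1.png

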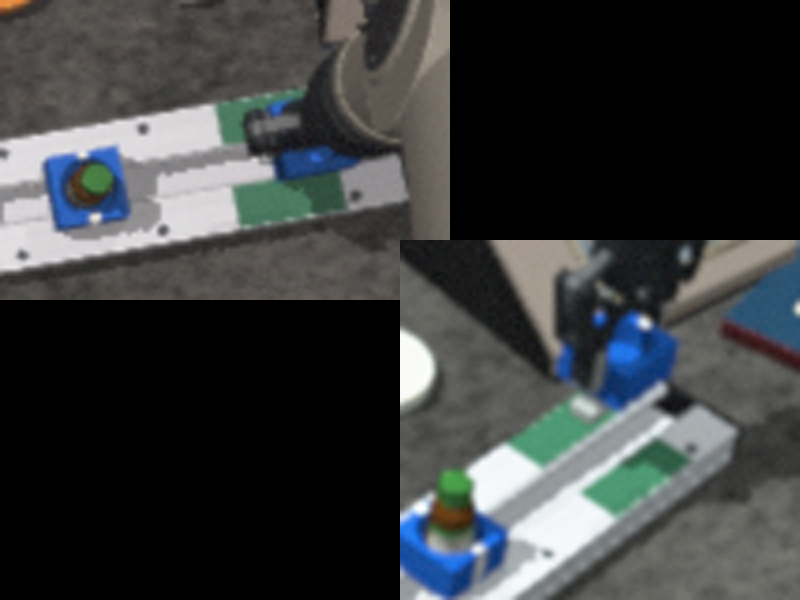

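The holder hangs level with its foot end visible (about (585,405) in the lower inset), lined up with the slot. Measured slot centre and the held offset agree to under 1 mm, so I'm lowering it.

Emit:
servo_tool(
  motion=[
    [[0.4,0,0,-0.5,0],[0.4,0,0,-0.5,0],[0.4,0,0,-0.2,0],[0.4,0,0,-0.1,0],[0.4,0,0,-0.1,0],[0.4,0,0,-0.1,0],[0.4,0,0,0,0]],
  ],
)

```text
t: 7.2
eef_pos: [0.5272, -0.3015, 0.0614]
tool_rot: [0.0, 0.997, 0.081, 0.0]
contact_force: [0.6, 0.5, 0.0]
gripper_width: 0.622
grasp_force: 43.1
```

Emit:
servo_tool(
  motion=[
    [[0.4,0,0,-0.05,0],[0.4,0,0,-0.05,0],[0.4,0,0,-0.03,0],[0.4,0,0,0,0],[0.4,0,0,0,0]],
  ],
)

```text
t: 7.7
eef_pos: [0.5271, -0.3015, 0.0561]
tool_rot: [0.0, 0.997, 0.081, 0.0]
contact_force: [-0.2, 0.5, -0.5]
gripper_width: 0.621
grasp_force: 43.1
```

Emit:
servo_tool(
  motion=[
    [[0.4,0,0,-0.01,0],[0.4,0,0,0,0],[0.4,0,0,0,0.5],[0.4,0,0,0,0.8],[0.4,0,0,0,0.8],[0.4,0,0,0,0.8],[0.4,0,0,0,0.8]],
  ],
)

```text
t: 8.4
eef_pos: [0.5271, -0.3016, 0.0558]
tool_rot: [0.0, 0.954, 0.301, 0.0]
contact_force: [-0.3, 0.3, -1.0]
gripper_width: 0.628
grasp_force: 43.1
```

Emit:
servo_tool(
  motion=[
    [[0.4,0,0,0,0.8],[0.4,0,0,0,0.8],[0.4,0,0,0,0.8],[0.4,0,0,0,0.8],[0.4,0,0,0,0.8],[0.4,0,0,0,0.8],[0.4,0,0,0,0.8],[0.4,0,0,0,0.8],[0.4,0,0,0,0.8],[0.4,0,0,0,0.8],[0.4,0,0,0,0.8],[0.4,0,0,0,0.5],[0.4,0,0,0,0],[0.4,0,0,0,0],[0.4,0,0,0,0]],
  ],
)

```text
t: 9.9
eef_pos: [0.5271, -0.3016, 0.0558]
tool_rot: [0.0, 0.652, 0.758, -0.0]
contact_force: [0.5, -0.1, -1.7]
gripper_width: 0.625
grasp_force: 43.1
```

Emit:
servo_tool(
  motion=[
    [[0.7,0,0,0,0],[0.85,0,0,0,0],[1,0,0,0,0],[1,0,0,0,0],[1,0,0,0,0],[1,0,0,0.2,0],[1,0,0,0.6,0],[1,0,0,0.9,0],[1,0,0,0.9,0],[1,0,0,0.9,0],[1,0,0.9,0.2,0],[1,0,0.9,0,0],[1,0,0.9,0,0],[1,0,0.9,0,0],[1,0,0.9,0,0],[1,0,0.9,0,0],[1,0,0,0,0]],
  ],
)

```text
t: 11.6
eef_pos: [0.5272, -0.0792, 0.205]
tool_rot: [-0.0, 0.648, 0.762, 0.001]
contact_force: [-0.9, 0.3, 0.8]
gripper_width: 0.998
grasp_force: 0.0
```

```bash
python3 - <<'E'
from h import *
np.set_printoptions(precision=4,suppress=True)
o=bot.get_obs();print(o["t"],o["eef_pos"])
t,dt=bot.read_camera("top");s,ds=bot.read_camera("scene")
for n,im,d,bx,yb in(("top",t,dt,(425,160,475,205),(243,217,257,232)),("scene",s,ds,(390,120,460,180),(250,260,272,278))):
    for k,(a,b,B) in {"holder":(100,130,bx),"yellow":(20,32,yb)}.items():
        p=px(mask(im,a,b,B,110)); 
        if len(p)<20: print(n,k,"few");continue
        D=d[p[:,1],p[:,0]]; W=deproj(n,p[D>0],D[D>0]); z=np.percentile(W[:,2],90); T=W[W[:,2]>z-.006]
        print(n,k,len(p),z,[np.round(x,1) for x in cv2.minAreaRect((T[:,:2]*1000).astype(np.float32))])
im=np.zeros((600,800,3),np.uint8); im[:300,:450]=cv2.resize(t[140:220,370:490],(450,300),interpolation=2)[...,::-1]; im[240:600,400:800]=cv2.resize(s[100:190,370:470],(400,360),interpolation=2)[...,::-1]
cv2.imwrite("pics/v2.png",im)
E
```

```text
11.6 [ 0.5272 -0.0792  0.205 ]
top holder 247 0.06318377527981012 [array([ 499.2, -233.6]), array([ 60.8, 215.2]), np.float64(22.9)]
top yellow 82 0.07409276066994396 [array([414.9, 257.5]), array([22.5, 23.3]), np.float64(48.6)]
scene holder 519 0.059387991528575046 [array([ 514.6, -241.4]), array([ 56.5, 179.3]), np.float64(9.4)]
scene yellow 166 0.06999449812030878 [array([409.4, 259.8]), array([23.5, 24.8]), np.float64(58.8)]
```

View pics/v2.png

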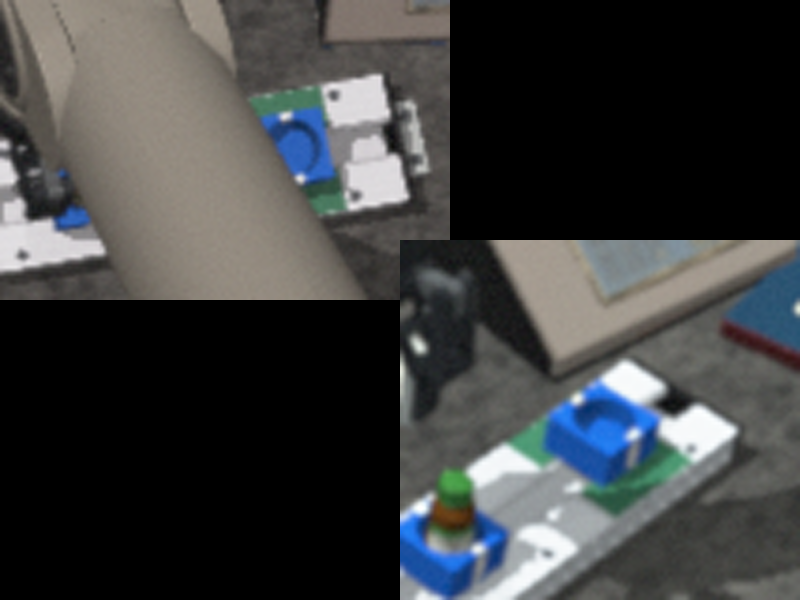

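The holder sits flat across the slot, white bars across the rail, within the green stretch (lower inset ~(600,430)). Going to the yellow bottle.

Emit:
servo_tool(
  motion=[
    [[1,-0.28,0.84,0,-0.73],[1,-0.28,0.84,0,-0.73],[1,-0.28,0.84,0,-0.73],[1,-0.28,0.84,0,-0.73],[1,-0.28,0.84,0,-0.73],[1,-0.28,0.84,0,-0.73],[1,-0.28,0.84,0,-0.73],[1,-0.28,0.84,0,-0.73],[1,-0.28,0.84,0,-0.73],[1,-0.28,0.84,0,-0.73],[1,0,0,0,0],[1,0,0,0,0]],
  ],
)

```text
t: 12.9
eef_pos: [0.4156, 0.2502, 0.2038]
tool_rot: [0.0, 0.911, 0.411, 0.0]
contact_force: [0.9, -0.5, -0.4]
gripper_width: 0.997
grasp_force: 0.0
```

```bash
python3 - <<'E'
from h import *
o=bot.get_obs();print(o["t"],o["eef_pos"],np.degrees(2*np.arctan2(o["tool_rot"][2],o["tool_rot"][1]))-90)
t,dt=bot.read_camera("top");s,ds=bot.read_camera("scene")
for n,im,d,bx in(("top",t,dt,(425,155,475,205)),("scene",s,ds,(400,120,460,172))):
    p=px(mask(im,100,130,bx,110)); D=d[p[:,1],p[:,0]]; W=deproj(n,p[D>0],D[D>0]); z=np.percentile(W[:,2],90); T=W[W[:,2]>z-.006]
    print(n,len(p),p.min(0),p.max(0),z,[np.round(x,1) for x in cv2.minAreaRect((T[:,:2]*1000).astype(np.float32))])
E
```

```text
12.9 [0.41555839 0.25021149 0.20384001] -41.42681954210469
top 407 [435 168] [459 190] 0.06282568169204206 [array([ 529.7, -301.7]), array([54.2, 55.5]), np.float64(8.6)]
scene 463 [406 120] [459 160] 0.05910318648669677 [array([ 524.9, -300.2]), array([56.3, 57.4]), np.float64(9.1)]
```

Emit:
servo_tool(
  motion=[
    [[1,-0.04,0.19,0,0],[1,0,0,-0.7,0],[1,0,0,-0.8,0],[1,0,0,-0.8,0],[1,0,0,-0.8,0],[1,0,0,-0.5,0],[1,0,0,-0.2,0],[1,0,0,-0.05,0],[0.25,0,0,0,0],[0.25,0,0,0,0],[0.25,0,0,0,0],[0.25,0,0,0,0],[0.25,0,0,0,0],[0.25,0,0,0,0],[0.25,0,0,0,0],[0.25,0,0,0,0]],
  ],
  newtons=30,
)

```text
t: 14.6
eef_pos: [0.4141, 0.2584, 0.0506]
tool_rot: [0.0, 0.912, 0.411, 0.001]
contact_force: [-0.9, -0.6, 7.1]
gripper_width: 0.388
grasp_force: 29.4
```

Emit:
servo_tool(
  motion=[
    [[0.25,0,0,0.3,0],[0.25,0,0,0.8,0],[0.25,0,0,0.9,0],[0.25,0,0,0.9,0],[0.25,0,0,0.8,0],[0.25,0,0,0.3,0],[0.25,0.1,-0.6,0,0],[0.25,0.18,-0.87,0,0],[0.25,0.18,-0.87,0,0],[0.25,0.18,-0.87,0,0],[0.25,0.18,-0.87,0,0],[0.25,0.18,-0.87,0,0],[0.25,0.18,-0.87,0,0],[0.25,0.18,-0.87,0,0],[0.25,0.18,-0.87,0,0],[0.25,0.18,-0.87,0,0],[0.25,0.18,-0.87,0,0],[0.25,0.18,-0.87,0,0],[0.25,0.18,-0.87,0,0],[0.25,0.18,-0.87,0,0]],
  ],
)

```text
t: 16.6
eef_pos: [0.5106, -0.2196, 0.2093]
tool_rot: [-0.0, 0.912, 0.411, -0.0]
contact_force: [1.0, -0.3, -0.7]
gripper_width: 0.389
grasp_force: 30.1
```

Emit:
servo_tool(
  motion=[
    [[0.25,0.18,-0.87,0,0],[0.25,0.18,-0.87,0,0],[0.25,0.1,-0.5,0,0],[0.25,0,0,-0.6,0],[0.25,0,0,-0.6,0],[0.25,0,0,0,0],[0.25,0,0,0,0]],
  ],
)

```text
t: 17.3
eef_pos: [0.5291, -0.3074, 0.1616]
tool_rot: [-0.001, 0.912, 0.411, -0.0]
contact_force: [0.1, -0.3, -0.6]
gripper_width: 0.39
grasp_force: 30.1
```

```bash
python3 - <<'E'
from h import *
o=bot.get_obs();print(o["t"],o["eef_pos"],o["gripper_width"],o["grasp_force"])
t,dt=bot.read_camera("top");s,ds=bot.read_camera("scene")
im=np.zeros((600,800,3),np.uint8); im[:300,:450]=cv2.resize(t[140:220,370:490],(450,300),interpolation=2)[...,::-1]; im[240:600,400:800]=cv2.resize(s[80:170,370:470],(400,360),interpolation=2)[...,::-1]
cv2.imwrite("pics/v3.png",im)
E
```

```text
17.3 [ 0.52913365 -0.3074491   0.16155438] 0.39041818212918816 30.136667490005493
```

View pics/v3.png

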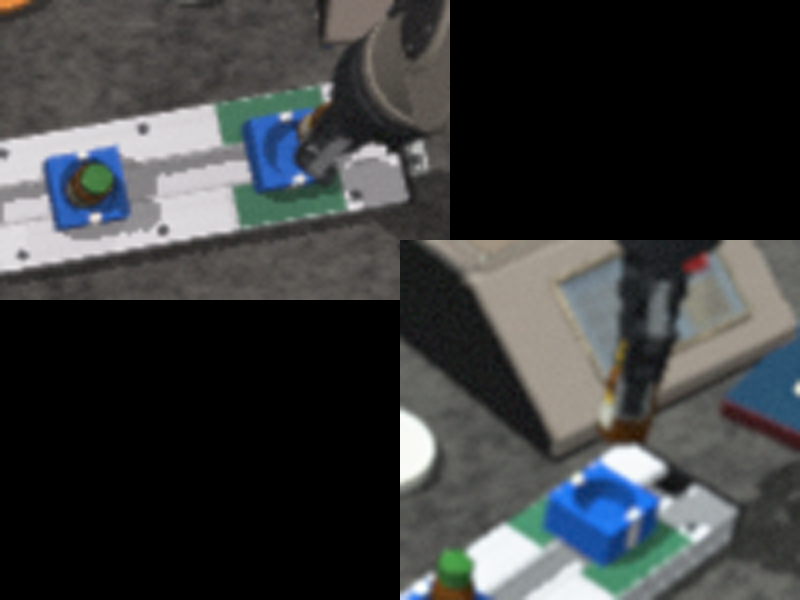

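Emit:
servo_tool(
  motion=[
    [[0.25,-0.03,0.14,0,0],[0.25,0,0,-0.6,0],[0.25,0,0,-0.5,0],[0.25,0,0,-0.2,0],[0.25,0,0,-0.2,0],[0.25,0,0,0,0]],
  ],
)

```text
t: 18.0
eef_pos: [0.5282, -0.3021, 0.1015]
tool_rot: [-0.0, 0.912, 0.411, -0.0]
contact_force: [-0.4, -0.2, -0.9]
gripper_width: 0.386
grasp_force: 30.2
```

No contact with the hole's rim and the bottle is 9 mm in. Continuing to the floor.

Emit:
servo_tool(
  motion=[
    [[0.25,0,0,-0.12,0],[0.25,0,0,-0.1,0],[0.25,0,0,-0.03,0],[0.25,0,0,0,0],[0.25,0,0,0,0]],
  ],
)

```text
t: 18.5
eef_pos: [0.5284, -0.3024, 0.0919]
tool_rot: [0.0, 0.912, 0.411, 0.0]
contact_force: [0.7, 0.0, -0.7]
gripper_width: 0.384
grasp_force: 30.2
```

Emit:
servo_tool(
  motion=[
    [[0.25,0,0,-0.03,0],[0.25,0,0,0,0],[0.25,0,0,0,0],[0.5,0,0,0,0],[0.6,0,0,0,0],[0.8,0,0,0,0],[0.8,0,0,0,0],[0.8,0,0,0,0]],
  ],
)

```text
t: 19.3
eef_pos: [0.5282, -0.3023, 0.0905]
tool_rot: [-0.0, 0.912, 0.411, -0.0]
contact_force: [0.3, 1.1, -0.1]
gripper_width: 0.802
grasp_force: 0.0
```

Emit:
servo_tool(
  motion=[
    [[0.8,0,0,0.2,0],[0.8,0,0,0.6,0],[0.8,0,0,0.8,0],[0.8,0,0,0.8,0],[0.8,0,0,0.8,0],[0.8,0,0.8,0,0],[0.8,0,0.8,0,0],[0.8,0,0.8,0,0],[0.8,0,0.8,0,0],[0.8,0,0.8,0,0],[0.8,0,0.8,0,0],[0.8,0,0.8,0,0],[0.8,0,0.8,0,0],[0.8,0,0.8,0,0],[0.8,0,0,0,0],[0.8,0,0,0,0]],
  ],
)

```text
t: 20.9
eef_pos: [0.5283, -0.0137, 0.2191]
tool_rot: [0.0, 0.911, 0.412, 0.0]
contact_force: [0.9, -0.5, 0.9]
gripper_width: 0.8
grasp_force: 0.0
```

```bash
python3 - <<'E'
from h import *
o=bot.get_obs();print(o["t"],o["eef_pos"],o["joint_vel"].max() if hasattr(o["joint_vel"],"max") else "")
t,dt=bot.read_camera("top");s,ds=bot.read_camera("scene")
for n,im,d,bx in(("top",t,dt,(425,155,475,205)),("scene",s,ds,(400,110,460,180))):
  for k,a,b in(("holder",100,130),("cap",20,32)):
    p=px(mask(im,a,b,bx,110))
    if len(p)<10: print(n,k,len(p));continue
    D=d[p[:,1],p[:,0]]; W=deproj(n,p[D>0],D[D>0]); z=np.percentile(W[:,2],90); T=W[W[:,2]>z-.006]
    print(n,k,len(p),z,[np.round(x,1) for x in cv2.minAreaRect((T[:,:2]*1000).astype(np.float32))])
im=np.zeros((600,800,3),np.uint8); im[:300,:450]=cv2.resize(t[140:220,370:490],(450,300),interpolation=2)[...,::-1]; im[240:600,400:800]=cv2.resize(s[80:170,370:470],(400,360),interpolation=2)[...,::-1]
cv2.imwrite("pics/v4.png",im)
E
```

```text
20.9 [ 0.52830693 -0.01371613  0.2190508 ] 0.03202377412760094
top holder 216 0.0639257053587654 [array([ 529.8, -301.2]), array([54.5, 53.6]), np.float64(9.2)]
top cap 84 0.11385524006065936 [array([ 528.7, -301.3]), array([22.2, 23.9]), np.float64(5.0)]
scene holder 352 0.05861517679944036 [array([ 524.5, -299.2]), array([55.6, 58.5]), np.float64(9.4)]
scene cap 119 0.10984240782077972 [array([ 523.9, -300.5]), array([22.9, 25.5]), np.float64(76.9)]
```

View pics/v4.png

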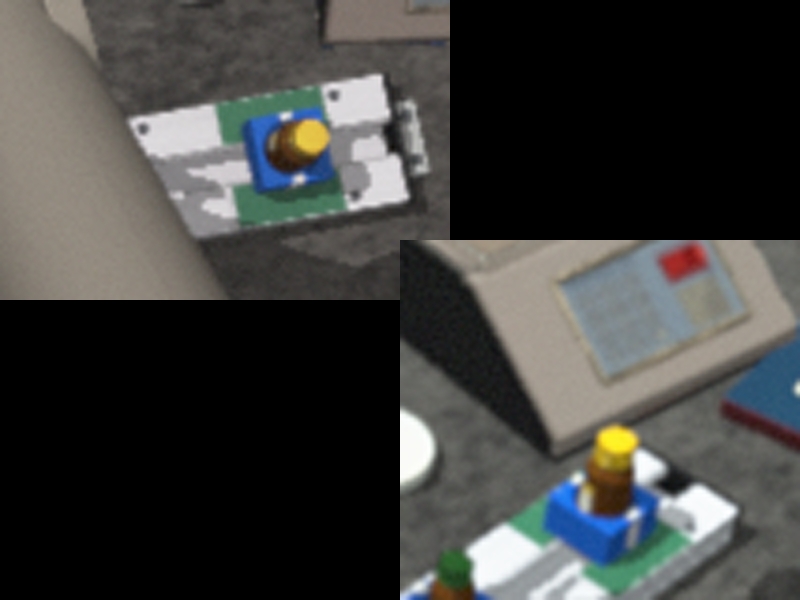

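The bottle stands upright, centred in the locked holder (cap at (310,138) top inset, (615,447) scene inset). The holder measures 9.2° against the rail's 9°, and the cap top is at 0.110 m as expected.

```bash
python3 -c "
from station import bot
print(bot.hand_in())"
```

```text
the job is handed in; nothing more can be done
None
```

The holder is locked across the slot in the green stretch with the yellow-capped bottle standing in it, the arm is clear, and I handed the job in at about 21 s; no verdict was returned.

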